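Two tablets in the jar, funnel held over its mouth

ROBOT

A 6-joint arm with a two-finger parallel gripper is mounted at the origin on the work surface. World frame = base frame: x ahead of the robot, y to its left, z up, the work surface at z = 0. Lengths are in m, angles in rad, forces in N, time in s.
With the tool pointing down it reaches from about 0.375 to 0.975 m from the base axis. Payload 3.8 kg.
Tool frame: the origin (TCP) lies at the very end of the fingers, on their centre line; the grasp point (between the pads) lies 19 mm behind it; z points along the fingers, y is the line along which they close (so a half turn about z gives the same grasp; the last joint's range is limited). The gripper opens to 85 mm and grips with 20 to 120 N. Pads are 22 mm wide; open, the fingers measure 114 mm over their backs; the gripper's body (76 mm by 85 mm) begins 54 mm behind the grasp point. The pads swing forward as they close: fully open they stand 13 mm farther back than shut.
Start: joints at [1.127, 0.264, 1.604, -0, 1.274, -0.037], TCP at [0.267, 0.62, 0.231] pointing down, gripper open.
Joint ranges: [-2.63, 2.63], [-0.94, 2.18], [0.31, 2.57], [-1.31, 4.45], [0, 2.66], [-2.55, 2.55]. Speed limits (rad/s): [2.57, 2.57, 3.14, 3.14, 3.14, 3.14].

INTERFACE

Orientations are given as a rotation vector (axis times angle).
In Python, from workcell import bot, vision gives the robot as it stands. The module is installed in compiled form; this text tells all that it offers.
- The arm moves only by the tool play_rows, never from a script. Its argument "moves" is a list that holds one entry, the list of rows, each a list of 7 numbers: the turn, a rotation vector about the tool's x, y, z as a fraction of full scale, then the shift along the tool's x, y, z as a fraction of full scale, then the finger opening in mm, from 0 to 85.4. In form: [[[ax, ay, az, x, y, z, jaw], ...]]. A call has 1 to 5 rows; each row shifts and turns the commanded pose from where the row before left it, along the tool's axes as they then stand; what a row does not reach is not made up. Full scale, the value 1, is 0.1 m for a shift and 0.5 rad for a turn. A row lasts 1/12 s, in which the tool goes at most 41.7 mm and 7.16 degrees, less where a joint would pass 70% of its speed; a pose out of reach is approached as far as the arm can. A call with a number of a shift or a turn outside -1 to 1 is refused whole. A call with a gripper value outside its range is refused whole. The fingers move at their own pace and stop on an object; "newtons" is the grip in N (left out, the last holds). Time passes only in rows, so rows that do not move let the fingers close. It gives the time, the measured TCP pose, the force, the opening and the grip force at its end, in the units of the state.
- bot.read_state(): the state, without advancing time (a new reading comes with each control period).
- vision.read_camera(name): name is "scene" or "top" or "wrist"; returns a dict with "image" (400x640x3 uint8, red, green, blue), "depth" (400x640 float32, m along the optical axis (not along the pixel's ray), 0 where there is no reading), "K" (3x3 intrinsics, pixels), "R" (3x3) and "t" (3): a world point X has camera coordinates R X + t. Camera axes: x right, y down, z forward; pixel columns grow to the right and rows downward; lengths in m; the calibration is good to about 2 mm. A picture is of the moment at which its call begins.
- bot.finish_job(): hands the job in; it is judged then, once.
The state is a dict: "time": time; "q": joint angles; "joint_vel": joint speeds; "joint_torque": joint torques, N m; "tool_pos": TCP position; "tcp_rot": TCP orientation; "wrist_force": force on the tool from outside, world axes, zero at the start; "torque": the same for the moment, N m; "width": opening from 0.0 (shut) to 1.0 (fully open); "grip_force": force on a finger pad.
Only numpy, scipy, OpenCV 4.12 (cv2) and the standard library are available. Lean on these libraries where they do the work, as an engineer would, in place of code of your own. Each camera call takes 0.05 s, during which the arm holds its last target. There are 200 camera calls.

TASK

Get the white jar ready for a batch of liquid detergent: first drop exactly two of the four tablets from the green dish into it, leaving the other two in the dish. Then lift the steel funnel out of the tumbler it drains in, carry it clear of whatever stands in between, and finish while still holding it, upright and steady, with the tip of its spout centred one to two centimetres above the jar's open mouth and not touching the jar, so that I can pour water in while the tablets fizz. Leave everything else standing where it is.

Things in the scene. Friction and masses are not known exactly. Their poses are not given: they have to be found in the camera images.
- dish: Shallow round green ceramic dish, 160 mm across, 16 mm high, heavy: it stays where it is. Its flat inner floor, 138 mm across, is 6 mm above the countertop; the wall flares up from it. Origin: centre of its underside. It stands at the robot's left or right.
- tablet0: One of four identical loose white detergent tablets: a disc 28 mm across and 12 mm thick, 12 g, at the start lying flat on the dish's floor, one in each quarter of the dish, 42 mm or so from the dish's centre, with at least 20 mm free beside it. Origin: the disc's centre (12 mm above the countertop while in the dish). z: the disc's axis.
- tablet1: One of four identical loose white detergent tablets: a disc 28 mm across and 12 mm thick, 12 g, at the start lying flat on the dish's floor, one in each quarter of the dish, 42 mm or so from the dish's centre, with at least 20 mm free beside it. Origin: the disc's centre (12 mm above the countertop while in the dish). z: the disc's axis.
- tablet2: One of four identical loose white detergent tablets: a disc 28 mm across and 12 mm thick, 12 g, at the start lying flat on the dish's floor, one in each quarter of the dish, 42 mm or so from the dish's centre, with at least 20 mm free beside it. Origin: the disc's centre (12 mm above the countertop while in the dish). z: the disc's axis.
- tablet3: One of four identical loose white detergent tablets: a disc 28 mm across and 12 mm thick, 12 g, at the start lying flat on the dish's floor, one in each quarter of the dish, 42 mm or so from the dish's centre, with at least 20 mm free beside it. Origin: the disc's centre (12 mm above the countertop while in the dish). z: the disc's axis.
- jar: Open wide-mouth white plastic jar, loose, 0.16 kg, standing empty about straight ahead of the robot. Body 86 mm across up to 80 mm height, shoulder, then a neck 68 mm across from 90 to 110 mm; total height 110 mm, wall 4 mm, mouth 60 mm inside. Origin: centre of its underside; z up.
- jar_mouth (a point): Centre of the jar's mouth, in the plane of its rim, 110 mm above the countertop.
- tumbler: White ceramic tumbler without handle, 100 mm high, 76 mm across and 68 mm inside at the rim, loose, 0.38 kg, on the other side of the jar from the dish. The funnel drains in it: its cone rests on the rim and its spout hangs inside. Origin: centre of its underside.
- funnel: Loose upright stainless steel funnel, about 0.14 kg, 112 mm tall: spout 16-20 mm across, 50 mm long, then a cone opening to 122 mm across at the top. Origin: centre of the spout's lower tip, at first 20 mm above the countertop in the tumbler; it must rise 80 mm to leave it. z: up the axis. x: towards the strap handle, at the start towards the robot (-x), up to 50 degrees to either side.
- funnel_grip (a point): Grip point in the funnel's handle, 88 mm from its axis and 92 mm above its tip; axes as the funnel's. Handle: standing loop of flat steel strap in the funnel's x-z plane, 16 mm wide along y, 4 mm thick; top bar at 104 mm height out to 102 mm from the axis, outer leg down from there to 64 mm. Fingers from above close along y across the strap and clear the rim.
- tub: Closed blue plastic screw-top tub, 95 mm across, 75 mm high, loose, 0.45 kg, standing between the jar and the dish or between the jar and the tumbler. Not to be disturbed. Origin: centre of its underside.
- pegbox: Closed clear plastic container with white lever locks and purple clothes pegs inside, 120 mm along its x with the locks, 82 mm along y, 73 mm high, loose, 0.4 kg, on the other side of the jar from the tub. Not to be disturbed. Origin: centre of its underside.
Mind the look-alikes: they are no part of the job. What is shaped like the tablet0 but purple or yellow is not meant. There is more than one size of the dish; the one meant has the size given above.

How it is judged:
On the way, in this order (a step that is already met when the one before it is completed fails the run):
1. two of the tablets lie in the jar and the other two are still in the dish (((horizontal distance between each of tablet0, tablet1 and jar below 0.04 m and z of tablet0 in the frame of jar between 0.003 and 0.06 m and linear speed of each of tablet0, tablet1 below 0.05 m/s and z of tablet1 in the frame of jar between 0.003 and 0.06 m and horizontal distance between each of tablet2, tablet3 and dish below 0.07 m and z of tablet2 in the frame of dish between 0 and 0.035 m and z of tablet3 in the frame of dish between 0 and 0.035 m) or (horizontal distance between each of tablet0, tablet2 and jar below 0.04 m and z of tablet0 in the frame of jar between 0.003 and 0.06 m and linear speed of each of tablet0, tablet2 below 0.05 m/s and horizontal distance between each of tablet1, tablet3 and dish below 0.07 m and z of tablet1 in the frame of dish between 0 and 0.035 m and z of tablet2 in the frame of jar between 0.003 and 0.06 m and z of tablet3 in the frame of dish between 0 and 0.035 m) or (horizontal distance between each of tablet0, tablet3 and jar below 0.04 m and z of tablet0 in the frame of jar between 0.003 and 0.06 m and linear speed of each of tablet0, tablet3 below 0.05 m/s and horizontal distance between each of tablet1, tablet2 and dish below 0.07 m and z of tablet1 in the frame of dish between 0 and 0.035 m and z of tablet2 in the frame of dish between 0 and 0.035 m and z of tablet3 in the frame of jar between 0.003 and 0.06 m) or (horizontal distance between each of tablet0, tablet3 and dish below 0.07 m and z of tablet0 in the frame of dish between 0 and 0.035 m and horizontal distance between each of tablet1, tablet2 and jar below 0.04 m and z of tablet1 in the frame of jar between 0.003 and 0.06 m and linear speed of each of tablet1, tablet2 below 0.05 m/s and z of tablet2 in the frame of jar between 0.003 and 0.06 m and z of tablet3 in the frame of dish between 0 and 0.035 m) or (horizontal distance between each of tablet0, tablet2 and dish below 0.07 m and z of tablet0 in the frame of dish between 0 and 0.035 m and horizontal distance between each of tablet1, tablet3 and jar below 0.04 m and z of tablet1 in the frame of jar between 0.003 and 0.06 m and linear speed of each of tablet1, tablet3 below 0.05 m/s and z of tablet2 in the frame of dish between 0 and 0.035 m and z of tablet3 in the frame of jar between 0.003 and 0.06 m) or (horizontal distance between each of tablet0, tablet1 and dish below 0.07 m and z of tablet0 in the frame of dish between 0 and 0.035 m and z of tablet1 in the frame of dish between 0 and 0.035 m and horizontal distance between each of tablet2, tablet3 and jar below 0.04 m and z of tablet2 in the frame of jar between 0.003 and 0.06 m and linear speed of each of tablet2, tablet3 below 0.05 m/s and z of tablet3 in the frame of jar between 0.003 and 0.06 m))), for 0.2 s.
2. then the funnel is lifted out of the tumbler, its tip above the tumbler's rim (z of funnel in the frame of tumbler above 0.105 m and contact force between funnel and the fingers above 1 N), for 0.1 s.
At the end, for the whole second after the job is handed in: The gripper still holds the funnel, still and upright within 8 degrees, its spout tip within 12 mm of the jar mouth's centre line and 4 to 28 mm above the rim, touching neither jar nor anything else; the jar stands; two tablets lie in the jar and the other two in the dish (horizontal distance between funnel and jar_mouth below 0.012 m and z of funnel in the frame of jar_mouth between 0.004 and 0.028 m and angle between funnel's own z axis and vertical below 0.14 rad and linear speed of funnel below 0.02 m/s and contact force between funnel and jar below 0.05 N and contact force between funnel and tumbler below 0.05 N and contact force between funnel and tub below 0.05 N and contact force between funnel and pegbox below 0.05 N and contact force between funnel and the fingers above 1 N and angle between each of jar, tumbler's own z axis and vertical below 0.08 rad and ((horizontal distance between each of tablet0, tablet1 and jar below 0.04 m and z of tablet0 in the frame of jar between 0.003 and 0.06 m and linear speed of each of tablet0, tablet1 below 0.05 m/s and z of tablet1 in the frame of jar between 0.003 and 0.06 m and horizontal distance between each of tablet2, tablet3 and dish below 0.07 m and z of tablet2 in the frame of dish between 0 and 0.035 m and z of tablet3 in the frame of dish between 0 and 0.035 m) or (horizontal distance between each of tablet0, tablet2 and jar below 0.04 m and z of tablet0 in the frame of jar between 0.003 and 0.06 m and linear speed of each of tablet0, tablet2 below 0.05 m/s and horizontal distance between each of tablet1, tablet3 and dish below 0.07 m and z of tablet1 in the frame of dish between 0 and 0.035 m and z of tablet2 in the frame of jar between 0.003 and 0.06 m and z of tablet3 in the frame of dish between 0 and 0.035 m) or (horizontal distance between each of tablet0, tablet3 and jar below 0.04 m and z of tablet0 in the frame of jar between 0.003 and 0.06 m and linear speed of each of tablet0, tablet3 below 0.05 m/s and horizontal distance between each of tablet1, tablet2 and dish below 0.07 m and z of tablet1 in the frame of dish between 0 and 0.035 m and z of tablet2 in the frame of dish between 0 and 0.035 m and z of tablet3 in the frame of jar between 0.003 and 0.06 m) or (horizontal distance between each of tablet0, tablet3 and dish below 0.07 m and z of tablet0 in the frame of dish between 0 and 0.035 m and horizontal distance between each of tablet1, tablet2 and jar below 0.04 m and z of tablet1 in the frame of jar between 0.003 and 0.06 m and linear speed of each of tablet1, tablet2 below 0.05 m/s and z of tablet2 in the frame of jar between 0.003 and 0.06 m and z of tablet3 in the frame of dish between 0 and 0.035 m) or (horizontal distance between each of tablet0, tablet2 and dish below 0.07 m and z of tablet0 in the frame of dish between 0 and 0.035 m and horizontal distance between each of tablet1, tablet3 and jar below 0.04 m and z of tablet1 in the frame of jar between 0.003 and 0.06 m and linear speed of each of tablet1, tablet3 below 0.05 m/s and z of tablet2 in the frame of dish between 0 and 0.035 m and z of tablet3 in the frame of jar between 0.003 and 0.06 m) or (horizontal distance between each of tablet0, tablet1 and dish below 0.07 m and z of tablet0 in the frame of dish between 0 and 0.035 m and z of tablet1 in the frame of dish between 0 and 0.035 m and horizontal distance between each of tablet2, tablet3 and jar below 0.04 m and z of tablet2 in the frame of jar between 0.003 and 0.06 m and linear speed of each of tablet2, tablet3 below 0.05 m/s and z of tablet3 in the frame of jar between 0.003 and 0.06 m))); the arm keeps its last pose, push and grip.
It fails at once if the blue tub or the peg container is pushed more than 15 mm or tipped (distance of any of tub, pegbox from where it was at the start of the episode above 0.015 m or angle between any of tub, pegbox's own z axis and vertical above 0.3 rad).
It fails at once if the funnel knocks against the tub or the peg container (over 1 N) (contact force between funnel and tub above 1 N or contact force between funnel and pegbox above 1 N).
It fails at once if the jar or the tumbler is pushed more than 30 mm or tipped (distance of any of jar, tumbler from where it was at the start of the episode above 0.03 m or angle between any of jar, tumbler's own z axis and vertical above 0.3 rad).
It also fails if it takes over 69 s, if anything falls off the work surface, if the arm or the gripper's body presses on something with over 40 N, if the wrist force passes 120 N, or if a joint passes its speed limit or range.

## Working session

There is one attempt and no reset: what is moved stays moved. The work goes in short steps, Python scripts to look and compute and a tool call to move; the robot and the scene stay as the last step left them, time stands still between calls to the robot, and variables do not carry over. Pictures are saved under pics/ and viewed, at most 10 in all, crops included, and the job is handed in when it is done.

Besides the shell and the picture viewer there is one more tool, called after ">>>" as name(argument=value, ...) on one line, values as JSON. play_rows: Moves the arm, as the interface text tells. Its arguments: {"type":"object","properties":{"moves":{"type":"array","items":{"type":"array","items":{"type":"array","items":{"type":"number"}}}},"newtons":{"type":"number"}},"required":["moves"]}

```bash
mkdir -p pics
cat > h.py <<'E'
import numpy as np, cv2
from workcell import bot, vision
from scipy.spatial.transform import Rotation as Ro
def cam(n):
    return vision.read_camera(n)
def world(c,u,v,d=None,z=None):
    """pixel -> world by depth, or by intersecting with plane z"""
    K,R,t=c['K'],np.array(c['R']),np.array(c['t'])
    r=np.linalg.inv(K)@np.array([u,v,1.])
    if z is not None:
        o=-R.T@t; w=R.T@r; return o+w*(z-o[2])/w[2]
    if d is None: d=c['depth'][int(v),int(u)]
    return R.T@(r*d-t)
def cloud(c):
    v,u=np.mgrid[0:400,0:640]; d=c['depth']
    p=np.stack([u,v,np.ones_like(u)],-1).reshape(-1,3)@np.linalg.inv(c['K']).T*d.reshape(-1,1)
    return ((p-c['t'])@np.array(c['R'])).reshape(400,640,3)
def save(n,im,s=1):
    cv2.imwrite('pics/'+n,cv2.resize(im[:,:,::-1],None,fx=s,fy=s,interpolation=cv2.INTER_CUBIC))
E
python3 - <<'E'
from h import *
np.set_printoptions(precision=3,suppress=True)
for n in('top','scene'):
    c=cam(n);save(n+'0.png',c['image'],1.25);np.savez(n+'0.npz',**c);print(n,c['K'],c['R'],c['t'])
print(bot.read_state())
E
```

```text
top [[367.55    0.    320.341]
 [  0.    367.55  200.879]
 [  0.      0.      1.   ]] [[-0.006 -1.     0.012]
 [-0.988  0.004 -0.155]
 [ 0.155 -0.013 -0.988]] [-0.001  0.489  1.075]
scene [[428.205   0.    317.868]
 [  0.    428.205 201.772]
 [  0.      0.      1.   ]] [[ 0.015  1.    -0.017]
 [ 0.822 -0.022 -0.569]
 [-0.569 -0.005 -0.822]] [-0.028 -0.315  1.35 ]
{'time': 0.1, 'q': array([ 1.127,  0.265,  1.605, -0.   ,  1.274, -0.037]), 'joint_vel': array([-0.   , -0.001, -0.004, -0.003,  0.001,  0.   ]), 'joint_torque': array([  0.   , -51.671, -36.859,  -0.   ,   0.006,  -0.   ]), 'tool_pos': array([0.267, 0.619, 0.23 ]), 'tcp_rot': array([-0.634, -3.076,  0.003]), 'wrist_force': array([ 0.328, -0.137, -0.158]), 'torque': array([-0.005, -0.002,  0.022]), 'grip_force': 0.0, 'width': 1.0031546358111827}
```

View pics/top0.png

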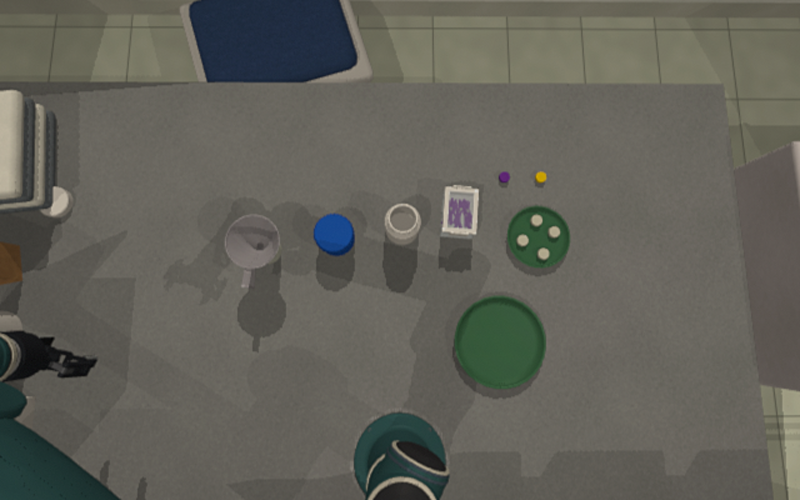

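View pics/scene0.png

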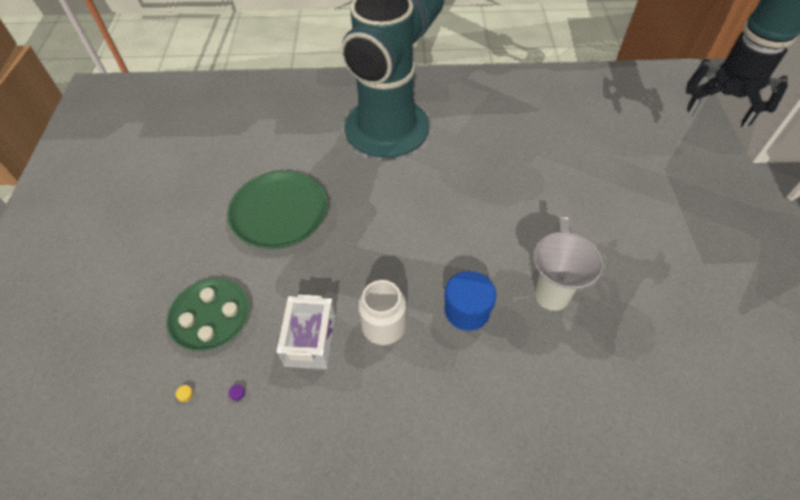

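The top view shows the dish at (538,238) with tablets at (537,220), (554,232), (523,241) and (543,253). The jar is at (403,223), the peg box at (460,211), the tub at (334,234), and the funnel at (252,242) with its handle near (246,278). In the scene view they stand in the same order, mirrored. Next I measure them.

Run:
```python
from h import *
np.set_printoptions(precision=4,suppress=True)
c=dict(np.load('top0.npz'));s=dict(np.load('scene0.npz'))
def fitz(c,P,lo,hi,box):
    m=(P[...,2]>lo)&(P[...,2]<hi)&(P[...,0]>box[0])&(P[...,0]<box[1])&(P[...,1]>box[2])&(P[...,1]<box[3])
    q=P[m][:,:2].astype(np.float32); 
    if len(q)<5: return len(q)
    return len(q),cv2.minEnclosingCircle(q),cv2.minAreaRect(q)
for n,c in(('top',c),('scene',s)):
    P=cloud(c);k=1.25
    pts=dict(top=[(403,223),(334,234),(460,211),(252,242),(538,238)],scene=[(382,300),(470,295),(306,330),(567,265),(209,313)])[n]
    W=[P[int(v/k),int(u/k)] for u,v in pts]; print(n,W)
    for nm,w,lo,hi,r in(('jar',W[0],.1,.12,.07),('tub',W[1],.065,.085,.08),('peg',W[2],.06,.085,.09),('funrim',W[3],.115,.15,.13)):
        print(nm,fitz(c,P,lo,hi,(w[0]-r,w[0]+r,w[1]-r,w[1]+r)))
    im=c['image'].astype(int)
    hsv=cv2.cvtColor(c['image'],cv2.COLOR_RGB2HSV)
    d=W[4]; near=(np.hypot(P[...,0]-d[0],P[...,1]-d[1])<.12)
    g=near&(hsv[...,1]>80)&(hsv[...,0]>40)&(hsv[...,0]<95)
    print('dish',cv2.minEnclosingCircle(P[g][:,:2].astype(np.float32)),g.sum())
    tb=near&(hsv[...,1]<60)&(hsv[...,2]>140)&(np.hypot(P[...,0]-d[0],P[...,1]-d[1])<.07)
    N,L,st,ce=cv2.connectedComponentsWithStats(tb.astype(np.uint8))
    for i in range(1,N): print('tab',st[i,4],ce[i],world(c,*ce[i],z=.018 if n=='top' else .0165))
```

```text
top [array([ 0.5664, -0.009 ,  0.0072]), array([0.5237, 0.1533, 0.0807]), array([ 0.5832, -0.1459,  0.0674]), array([0.3161, 0.0113, 1.1378]), array([ 0.527 , -0.3482,  0.0062])]
jar (137, ((0.5551872849464417, -0.007249432150274515), 0.034892745316028595), ((0.5544056296348572, -0.0071822963654994965), (0.067190021276474, 0.06655298173427582), 45.04084014892578))
tub (796, ((0.5287522077560425, 0.15609146654605865), 0.04791499301791191), ((0.5288985371589661, 0.15595191717147827), (0.09491071105003357, 0.09139195084571838), 0.6130659580230713))
peg (1039, ((0.5849486589431763, -0.14551791548728943), 0.0666952058672905), ((0.5857190489768982, -0.1470528095960617), (0.08234500885009766, 0.11952831596136093), 84.83920288085938))
funrim 0
dish ((0.5289711356163025, -0.3466099798679352), 0.07784288376569748) 1496
tab 57 [429.0702 175.5263] [ 0.5709 -0.344   0.018 ]
tab 53 [443.283  184.7925] [ 0.5412 -0.3869  0.018 ]
tab 56 [417.9464 191.5714] [ 0.52   -0.3066  0.018 ]
tab 55 [434.4545 202.3455] [ 0.4859 -0.3563  0.018 ]
scene [array([ 0.5151, -0.0101,  0.0283]), array([0.5344, 0.1552, 0
[... 449 characters left out ...]
420661628246307), 87.26799774169922))
peg (1744, ((0.5836443901062012, -0.14769554138183594), 0.0677388533949852), ((0.5835217237472534, -0.14729827642440796), (0.08268384635448456, 0.12017896771430969), 85.4604721069336))
funrim (967, ((0.47619956731796265, 0.3259243071079254), 0.08166023343801498), ((0.48650720715522766, 0.3348945379257202), (0.12085044384002686, 0.14749768376350403), 49.7901725769043))
dish ((0.5277183055877686, -0.34751081466674805), 0.07652688026428223) 1400
tab 109 [164.945  235.2569] [ 0.4863 -0.358   0.0165]
tab 113 [182.8761 246.8938] [ 0.5202 -0.3079  0.0165]
tab 114 [148.3947 255.307 ] [ 0.5412 -0.3876  0.0165]
tab 118 [163.661  266.2712] [ 0.5713 -0.345   0.0165]
```

>>> play_rows(moves=[[[0, 0, 0.225, 0, 0, 0, 60], [0, 0, 0.225, 0, 0, 0, 60], [0, 0, 0.225, 0, 0, 0, 60], [0, 0, 0.225, 0, 0, 0, 60], [0, 0, 0.225, 0, 0, 0, 60]]])

```text
time: 0.52
tool_pos: [0.2669, 0.6195, 0.2305]
tcp_rot: [1.471, 2.776, -0.002]
wrist_force: [-0.5, -0.1, 0.2]
width: 0.7
grip_force: 0.0
```

>>> play_rows(moves=[[[0, 0, 0.225, 0, 0, 0, 60], [0, 0, 0.225, 0, 0, 0, 60], [0, 0, 0.225, 0, 0, 0, 60], [0, 0, 0, -0.2, 0, 0, 45], [0, 0, 0, -0.4, 0, 0, 45]]])

```text
time: 0.93
tool_pos: [0.2817, 0.564, 0.2303]
tcp_rot: [-1.906, -2.496, -0.001]
wrist_force: [0.9, -0.4, 0.6]
width: 0.526
grip_force: 0.0
```

>>> play_rows(moves=[[[0, 0, 0, -0.4, 0, 0, 45], [0, 0, 0, -0.4, 0, 0, 45], [0, 0, 0, -0.4, 0, 0, 45], [0, 0, 0, -0.4, 0, 0, 45], [0, 0, 0, -0.4, 0, 0, 45]]])

```text
time: 1.35
tool_pos: [0.3347, 0.3669, 0.2307]
tcp_rot: [1.909, 2.495, -0.001]
wrist_force: [0.9, 0.2, 0.2]
width: 0.523
grip_force: 0.0
```

```bash
cat >> h.py <<'E'
def go(x,y,z,yaw=None):
    """print tool-frame shift to target, in full-scale units; yaw of tool x, deg"""
    s=bot.read_state();R=Ro.from_rotvec(s['tcp_rot']).as_matrix()
    print('t',round(s['time'],2),'tcp',s['tool_pos'].round(4),'yaw',np.degrees(np.arctan2(R[1,0],R[0,0])).round(2),'tilt',np.degrees(np.arccos(-R[2,2])).round(2),'w',round(s['width']*85.4,1),'grip',round(s['grip_force'],1),'F',s['wrist_force'].round(1),'q',s['q'].round(2))
    a=np.arctan2(R[1,0],R[0,0]) if yaw is None else np.radians(yaw)
    Rt=np.c_[[np.cos(a),np.sin(a),0],[np.sin(a),-np.cos(a),0],[0,0,-1]]
    if yaw is not None: print(' turn',(Ro.from_matrix(R.T@Rt).as_rotvec()/.5).round(3))
    print(' shift now',(R.T@(np.array([x,y,z])-s['tool_pos'])/.1).round(3),'after turn',(Rt.T@(np.array([x,y,z])-s['tool_pos'])/.1).round(3))
E
python3 -c "
from h import *
go(.520,-.3075,.06)"
```

```text
t 1.35 tcp [0.3347 0.3669 0.2307] yaw 105.16 tilt 0.05 w 44.7 grip 0.0 F [0.9 0.2 0.2] q [ 0.78 -0.08  1.98 -0.    1.24  0.52]
 shift now [-6.993  0.026  1.711] after turn [-6.993  0.025  1.707]
```

>>> play_rows(moves=[[[0, 0, 0, -0.4, 0, 0, 45], [0, 0, 0, -0.4, 0, 0, 45], [0, 0, 0, -0.4, 0, 0, 45], [0, 0, 0, -0.4, 0, 0, 45], [0, 0, 0, -0.4, 0, 0, 45]]])

```text
time: 1.77
tool_pos: [0.3868, 0.174, 0.231]
tcp_rot: [-1.909, -2.495, 0.0]
wrist_force: [1.1, -0.0, -0.3]
width: 0.523
grip_force: 0.0
```

>>> play_rows(moves=[[[0, 0, 0, -0.4, 0, 0, 45], [0, 0, 0, -0.4, 0, 0, 45], [0, 0, 0, -0.4, 0, 0, 45], [0, 0, 0, -0.4, 0, 0, 45], [0, 0, 0, -0.4, 0, 0, 45]]])

```text
time: 2.18
tool_pos: [0.439, -0.0192, 0.2311]
tcp_rot: [1.91, 2.494, 0.0]
wrist_force: [1.9, 1.4, 0.1]
width: 0.532
grip_force: 0.0
```

>>> play_rows(moves=[[[0, 0, 0, -0.4, 0, 0, 45], [0, 0, 0, -0.4, 0, 0, 45], [0, 0, 0, -0.4, 0, 0, 45], [0, 0, 0, -0.4, 0, 0, 45], [0, 0, 0, -0.4, 0, 0, 45]]])

```text
time: 2.6
tool_pos: [0.4912, -0.2123, 0.2308]
tcp_rot: [-1.91, -2.493, -0.0]
wrist_force: [0.5, 1.0, -0.2]
width: 0.521
grip_force: 0.0
```

>>> play_rows(moves=[[[0, 0, 0, -0.4, 0, 0.1, 45], [0, 0, 0, -0.4, 0, 0.2, 45], [0, 0, 0, -0.2, 0, 0.3, 45], [0, 0, 0, 0, 0, 0.3, 45], [0, 0, 0, 0, 0, 0, 45]]])

```text
time: 3.02
tool_pos: [0.5123, -0.3029, 0.135]
tcp_rot: [-1.905, -2.482, 0.002]
wrist_force: [-1.6, 1.0, -1.9]
width: 0.522
grip_force: 0.0
```

Run:
```python
from h import *
go(.520,-.3073,.009)
c=cam('wrist');np.savez('w1.npz',**c);save('w1.png',c['image'],1.0)
np.set_printoptions(precision=4,suppress=True)
P=cloud(c);hsv=cv2.cvtColor(c['image'],cv2.COLOR_RGB2HSV)
tb=(hsv[...,1]<60)&(hsv[...,2]>120)&(P[...,2]>.01)&(P[...,2]<.025)&(np.hypot(P[...,0]-.528,P[...,1]+.347)<.07)
N,L,st,ce=cv2.connectedComponentsWithStats(tb.astype(np.uint8))
for i in range(1,N):
  if st[i,4]>50: print(st[i,4],ce[i],world(c,*ce[i],z=.018),np.median(P[L==i],0))
```

```text
t 3.02 tcp [ 0.5123 -0.3029  0.135 ] yaw 104.99 tilt 0.75 w 44.6 grip 0.0 F [-1.6  1.  -1.9] q [-0.58  0.2   1.87  0.    1.09 -0.84]
 shift now [-0.075  0.074  1.259] after turn [-0.063  0.063  1.26 ]
830 [329.3361 203.8012] [ 0.5186 -0.3068  0.018 ] [ 0.5186 -0.3069  0.0179]
629 [279.9793 244.531 ] [ 0.4864 -0.3545  0.018 ] [ 0.4872 -0.3542  0.0178]
312 [366.7115 252.8462] [ 0.5627 -0.3421  0.018 ] [ 0.5622 -0.3422  0.0175]
705 [328.4482 288.7504] [ 0.5394 -0.386   0.018 ] [ 0.5396 -0.3861  0.0178]
```

View pics/w1.png

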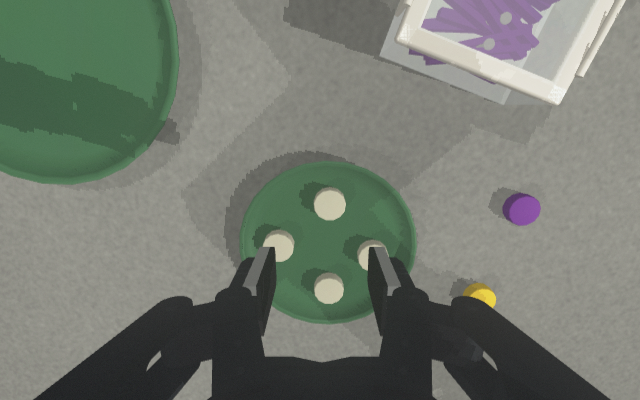

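The wrist view shows four tablets at (330,204), (279,245), (367,255) and (328,289). The peg box is at top right and the look-alike discs at right. The wrist measurements agree with the earlier ones within 2 mm. Next I descend.

>>> play_rows(moves=[[[0, 0, 0, 0, 0, 0, 45], [0, 0, 0, -0.03, 0.03, 0.3, 45], [0, 0, 0, 0, 0, 0.3, 45], [0, 0, 0, 0, 0, 0.2, 45], [0, 0, 0, 0, 0, 0, 45]]])

```text
time: 3.48
tool_pos: [0.5189, -0.3042, 0.0607]
tcp_rot: [-1.905, -2.492, 0.0]
wrist_force: [-0.4, 0.2, -0.8]
width: 0.526
grip_force: 0.0
```

>>> play_rows(moves=[[[0, 0, 0, 0, 0, 0, 45], [0, 0, 0, 0, 0, 0, 45]]])

```text
time: 3.65
tool_pos: [0.5226, -0.307, 0.0658]
tcp_rot: [1.906, 2.492, 0.001]
wrist_force: [0.1, 0.0, 0.6]
width: 0.525
grip_force: 0.0
```

```bash
python3 -c "
from h import *
go(.5192,-.307,.009)"
```

```text
t 3.65 tcp [ 0.5226 -0.307   0.0658] yaw 105.18 tilt 0.27 w 44.8 grip 0.0 F [0.1 0.  0.6] q [-0.57  0.28  1.91  0.    0.95 -0.84]
 shift now [ 0.01  -0.034  0.568] after turn [ 0.008 -0.033  0.568]
```

>>> play_rows(moves=[[[0, 0, 0, 0, 0, 0, 45], [0, 0, 0, 0, 0, 0, 45]]])

```text
time: 3.82
tool_pos: [0.5223, -0.3072, 0.0654]
tcp_rot: [1.907, 2.491, 0.001]
wrist_force: [-0.5, 0.3, 0.8]
width: 0.529
grip_force: 0.0
```

>>> play_rows(moves=[[[0, 0, 0, 0, -0.03, 0.15, 45], [0, 0, 0, 0, 0, 0.15, 45], [0, 0, 0, 0, 0, 0, 45], [0, 0, 0, 0, 0, 0, 45], [0, 0, 0, 0, 0, 0, 45]]])

```text
time: 4.23
tool_pos: [0.5184, -0.3076, 0.0338]
tcp_rot: [1.909, 2.493, 0.0]
wrist_force: [0.7, -0.1, 0.1]
width: 0.526
grip_force: 0.0
```

```bash
python3 -c "
from h import *
go(.5192,-.307,.009)"
```

```text
t 4.23 tcp [ 0.5184 -0.3076  0.0338] yaw 105.13 tilt 0.09 w 44.9 grip 0.0 F [ 0.7 -0.1  0.1] q [-0.58  0.32  1.93  0.    0.89 -0.84]
 shift now [0.004 0.009 0.248] after turn [0.003 0.009 0.248]
```

>>> play_rows(moves=[[[0, 0, 0, 0, 0.01, 0.1, 45], [0, 0, 0, 0, 0, 0.1, 45], [0, 0, 0, 0, 0, 0.05, 45], [0, 0, 0, 0, 0, 0, 45], [0, 0, 0, 0, 0, 0, 45]]])

```text
time: 4.65
tool_pos: [0.5179, -0.3064, 0.0067]
tcp_rot: [-1.908, -2.493, 0.0]
wrist_force: [0.4, 0.6, -0.1]
width: 0.526
grip_force: 0.0
```

>>> play_rows(moves=[[[0, 0, 0, 0, 0, 0, 15], [0, 0, 0, 0, 0, 0, 15], [0, 0, 0, 0, 0, 0, 15], [0, 0, 0, 0, 0, 0, 15], [0, 0, 0, 0, 0, 0, 15]]], newtons=30)

```text
time: 5.07
tool_pos: [0.5188, -0.307, 0.0079]
tcp_rot: [1.909, 2.494, 0.0]
wrist_force: [0.7, -0.7, 0.4]
width: 0.305
grip_force: 29.5
```

```bash
python3 -c "
from h import *
go(.5192,-.307,.2)"
```

```text
t 5.07 tcp [ 0.5188 -0.307   0.0079] yaw 105.13 tilt 0.03 w 26.0 grip 29.5 F [ 0.7 -0.7  0.4] q [-0.58  0.36  1.94 -0.    0.85 -0.84]
 shift now [-0.002  0.004 -1.921] after turn [-1.000e-03  4.000e-03 -1.921e+00]
```

>>> play_rows(moves=[[[0, 0, 0, 0, 0, -0.1, 15], [0, 0, 0, 0, 0, -0.35, 15], [0, 0, 0, 0, 0, -0.35, 15], [0, 0, 0, 0, 0, -0.35, 15], [0, 0, 0, 0.1, 0.04, -0.35, 15]]])

```text
time: 5.48
tool_pos: [0.5196, -0.2973, 0.16]
tcp_rot: [1.911, 2.492, -0.001]
wrist_force: [0.6, -0.7, 0.6]
width: 0.307
grip_force: 29.6
```

>>> play_rows(moves=[[[0, 0, 0, 0.3, 0.12, 0, 15], [0, 0, 0, 0.35, 0.14, 0, 15], [0, 0, 0, 0.35, 0.14, 0, 15], [0, 0, 0, 0.35, 0.14, 0, 15], [0, 0, 0, 0.35, 0.14, 0, 15]]])

```text
time: 5.9
tool_pos: [0.5411, -0.1128, 0.1588]
tcp_rot: [1.91, 2.493, 0.001]
wrist_force: [1.0, 0.2, -1.0]
width: 0.309
grip_force: 29.6
```

>>> play_rows(moves=[[[0, 0, 0, 0.35, 0.14, 0, 15], [0, 0, 0, 0.35, 0.14, 0, 15], [0, 0, 0, 0.2, 0.08, 0, 15], [0, 0, 0, 0.1, 0.04, 0, 15], [0, 0, 0, 0, 0, 0, 15]]])

```text
time: 6.32
tool_pos: [0.5539, -0.0054, 0.1583]
tcp_rot: [1.906, 2.497, 0.001]
wrist_force: [-0.4, -0.7, 0.9]
width: 0.312
grip_force: 29.6
```

>>> play_rows(moves=[[[0, 0, 0, 0, 0, 0.1, 15], [0, 0, 0, 0, 0, 0.1, 15], [0, 0, 0, 0, 0, 0, 15], [0, 0, 0, 0, 0, 0, 15]]])

```text
time: 6.65
tool_pos: [0.5523, -0.0087, 0.1359]
tcp_rot: [-1.911, -2.49, 0.003]
wrist_force: [-0.5, -0.2, -1.5]
width: 0.309
grip_force: 29.6
```

```bash
python3 -c "
from h import *
go(.5545,-.0075,.122)"
```

```text
t 6.65 tcp [ 0.5523 -0.0087  0.1359] yaw 105.01 tilt 0.2 w 26.4 grip 29.6 F [-0.5 -0.2 -1.5] q [-0.06  0.12  1.96 -0.    1.07 -0.32]
 shift now [0.005 0.025 0.138] after turn [0.005 0.025 0.139]
```

>>> play_rows(moves=[[[0, 0, 0, 0, 0.02, 0.06, 15], [0, 0, 0, 0, 0, 0.06, 15], [0, 0, 0, 0, 0, 0, 15], [0, 0, 0, 0, 0, 0, 15]]])

```text
time: 6.98
tool_pos: [0.5551, -0.007, 0.1249]
tcp_rot: [-1.91, -2.493, 0.001]
wrist_force: [0.5, -0.0, -0.3]
width: 0.308
grip_force: 29.6
```

>>> play_rows(moves=[[[0, 0, 0, 0, 0, 0, 45], [0, 0, 0, 0, 0, 0, 45], [0, 0, 0, 0, 0, 0, 45], [0, 0, 0, 0, 0, -0.2, 45], [0, 0, 0, 0, 0, -0.2, 45]]])

```text
time: 7.4
tool_pos: [0.5542, -0.0066, 0.1647]
tcp_rot: [-1.908, -2.492, 0.003]
wrist_force: [-0.5, -0.2, 1.2]
width: 0.522
grip_force: 0.0
```

Run:
```python
from h import *
go(.5405,-.3868,.06)
c=cam('top')
save('j1.png',c['image'][140:230,290:460],4)
```

```text
t 7.4 tcp [ 0.5542 -0.0066  0.1647] yaw 105.14 tilt 0.21 w 44.6 grip 0.0 F [-0.5 -0.2  1.2] q [-0.06  0.09  1.93  0.    1.12 -0.32]
 shift now [-3.636 -1.121  1.046] after turn [-3.634 -1.125  1.047]
```

View pics/j1.png

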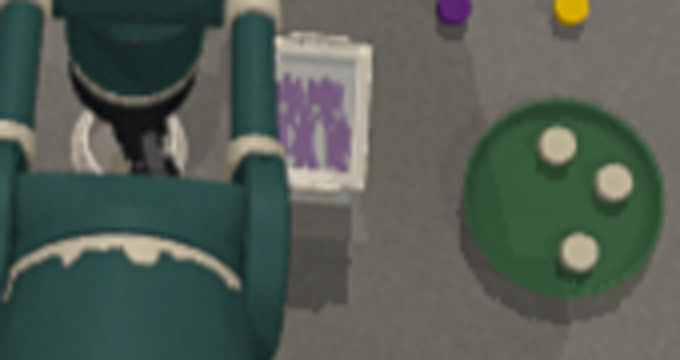

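The dish now holds three tablets, at crop positions (557,146), (613,182) and (579,253). The arm hides the jar. I'll fetch the second tablet, the one at crop (613,182).

>>> play_rows(moves=[[[0, 0, 0, -0.2, -0.06, 0, 45], [0, 0, 0, -0.38, -0.12, 0, 45], [0, 0, 0, -0.38, -0.12, 0, 45], [0, 0, 0, -0.38, -0.12, 0, 45], [0, 0, 0, -0.38, -0.12, 0, 45]]])

```text
time: 7.87
tool_pos: [0.5485, -0.1884, 0.1662]
tcp_rot: [1.908, 2.494, 0.001]
wrist_force: [1.5, 0.5, 0.6]
width: 0.532
grip_force: 0.0
```

>>> play_rows(moves=[[[0, 0, 0, -0.38, -0.12, 0, 45], [0, 0, 0, -0.38, -0.12, 0, 45], [0, 0, 0, -0.38, -0.12, 0, 45], [0, 0, 0, -0.38, -0.12, 0, 45], [0, 0, 0, -0.4, -0.1, 0, 45]]])

```text
time: 8.28
tool_pos: [0.542, -0.3893, 0.166]
tcp_rot: [1.909, 2.494, 0.0]
wrist_force: [1.2, 0.3, 1.1]
width: 0.525
grip_force: 0.0
```

>>> play_rows(moves=[[[0, 0, 0, 0, 0, 0.25, 45], [0, 0, 0, 0, 0, 0.3, 45], [0, 0, 0, 0, 0, 0.3, 45], [0, 0, 0, 0, 0, 0.2, 45], [0, 0, 0, 0, 0, 0, 45]]])

```text
time: 8.7
tool_pos: [0.5388, -0.3849, 0.0546]
tcp_rot: [-1.904, -2.486, -0.0]
wrist_force: [-0.8, 1.1, -1.2]
width: 0.529
grip_force: 0.0
```

>>> play_rows(moves=[[[0, 0, 0, 0, 0, 0, 45], [0, 0, 0, 0, 0, 0, 45], [0, 0, 0, 0, 0, 0, 45]]])

```text
time: 8.95
tool_pos: [0.5442, -0.3885, 0.0634]
tcp_rot: [1.907, 2.491, -0.0]
wrist_force: [0.7, -1.1, -0.9]
width: 0.526
grip_force: 0.0
```

```bash
python3 -c "
from h import *
go(.5405,-.3868,.0085)"
```

```text
t 8.95 tcp [ 0.5442 -0.3885  0.0634] yaw 105.14 tilt 0.26 w 44.9 grip 0.0 F [ 0.7 -1.1 -0.9] q [-0.66  0.39  1.76 -0.    0.98 -0.92]
 shift now [ 0.028 -0.033  0.548] after turn [ 0.026 -0.031  0.549]
```

>>> play_rows(moves=[[[0, 0, 0, 0.02, -0.02, 0.15, 45], [0, 0, 0, 0, 0, 0.15, 45], [0, 0, 0, 0, 0, 0, 45], [0, 0, 0, 0, 0, 0, 45], [0, 0, 0, 0, 0, 0, 45]]])

```text
time: 9.37
tool_pos: [0.5403, -0.3861, 0.0311]
tcp_rot: [1.909, 2.494, -0.0]
wrist_force: [0.1, -0.3, -0.5]
width: 0.53
grip_force: 0.0
```

```bash
python3 -c "
from h import *
go(.5405,-.3868,.0085)"
```

```text
t 9.37 tcp [ 0.5403 -0.3861  0.0311] yaw 105.13 tilt 0.03 w 45.3 grip 0.0 F [ 0.1 -0.3 -0.5] q [-0.66  0.42  1.79 -0.    0.93 -0.92]
 shift now [-0.007 -0.     0.226] after turn [-0.007  0.     0.226]
```

>>> play_rows(moves=[[[0, 0, 0, 0, 0, 0.1, 45], [0, 0, 0, 0, 0, 0.1, 45], [0, 0, 0, 0, 0, 0.02, 45], [0, 0, 0, 0, 0, 0, 45], [0, 0, 0, 0, 0, 0, 45]]])

```text
time: 9.78
tool_pos: [0.5396, -0.3857, 0.0079]
tcp_rot: [-1.909, -2.493, 0.0]
wrist_force: [-0.6, 0.1, -0.3]
width: 0.523
grip_force: 0.0
```

>>> play_rows(moves=[[[0, 0, 0, 0, 0, 0, 15], [0, 0, 0, 0, 0, 0, 15], [0, 0, 0, 0, 0, 0, 15], [0, 0, 0, 0, 0, 0, 15], [0, 0, 0, 0, 0, 0, 15]]], newtons=30)

```text
time: 10.2
tool_pos: [0.5403, -0.3862, 0.0091]
tcp_rot: [1.909, 2.494, -0.0]
wrist_force: [-0.3, 0.2, 0.8]
width: 0.306
grip_force: 29.6
```

>>> play_rows(moves=[[[0, 0, 0, 0, 0, -0.1, 15], [0, 0, 0, 0, 0, -0.35, 15], [0, 0, 0, 0, 0, -0.35, 15], [0, 0, 0, 0, 0, -0.35, 15], [0, 0, 0, 0, 0, -0.35, 15]]])

```text
time: 10.62
tool_pos: [0.5397, -0.3857, 0.1607]
tcp_rot: [-1.91, -2.494, -0.0]
wrist_force: [0.4, -0.1, 0.1]
width: 0.305
grip_force: 29.6
```

```bash
python3 -c "
from h import *
go(.5545,-.0075,.124)"
```

```text
t 10.62 tcp [ 0.5397 -0.3857  0.1607] yaw 105.13 tilt 0.01 w 26.1 grip 29.6 F [ 0.4 -0.1  0.1] q [-0.66  0.29  1.7   0.    1.15 -0.92]
 shift now [3.613 1.13  0.368] after turn [3.613 1.13  0.367]
```

>>> play_rows(moves=[[[0, 0, 0, 0.2, 0.06, 0, 15], [0, 0, 0, 0.38, 0.12, 0, 15], [0, 0, 0, 0.38, 0.12, 0, 15], [0, 0, 0, 0.38, 0.12, 0, 15], [0, 0, 0, 0.38, 0.12, 0, 15]]])

```text
time: 11.03
tool_pos: [0.547, -0.2044, 0.1596]
tcp_rot: [1.91, 2.493, 0.001]
wrist_force: [0.0, 0.8, 0.0]
width: 0.307
grip_force: 29.6
```

>>> play_rows(moves=[[[0, 0, 0, 0.38, 0.12, 0, 15], [0, 0, 0, 0.38, 0.12, 0, 15], [0, 0, 0, 0.38, 0.12, 0, 15], [0, 0, 0, 0.38, 0.12, 0, 15], [0, 0, 0, 0.25, 0.07, 0, 15]]])

```text
time: 11.45
tool_pos: [0.5539, -0.0173, 0.1596]
tcp_rot: [1.908, 2.496, 0.002]
wrist_force: [-0.2, -0.3, -0.3]
width: 0.304
grip_force: 29.6
```

>>> play_rows(moves=[[[0, 0, 0, 0.12, 0.04, 0, 15], [0, 0, 0, 0, 0, 0.1, 15], [0, 0, 0, 0, 0, 0.1, 15], [0, 0, 0, 0, 0, 0.1, 15], [0, 0, 0, 0, 0, 0.07, 15]]])

```text
time: 11.87
tool_pos: [0.5537, -0.0093, 0.1195]
tcp_rot: [-1.91, -2.492, 0.003]
wrist_force: [-0.4, -0.9, -0.6]
width: 0.306
grip_force: 29.6
```

>>> play_rows(moves=[[[0, 0, 0, 0, 0, 0, 15], [0, 0, 0, 0, 0, 0, 15], [0, 0, 0, 0, 0, 0, 15], [0, 0, 0, 0, 0, 0, 15]]])

```text
time: 12.2
tool_pos: [0.5554, -0.0086, 0.1221]
tcp_rot: [1.91, 2.493, 0.001]
wrist_force: [1.4, -0.1, 0.6]
width: 0.308
grip_force: 29.6
```

```bash
python3 -c "
from h import *
go(.5545,-.0075,.124)"
```

```text
t 12.2 tcp [ 0.5554 -0.0086  0.1221] yaw 105.07 tilt 0.05 w 26.3 grip 29.6 F [ 1.4 -0.1  0.6] q [-0.06  0.13  1.97 -0.    1.04 -0.32]
 shift now [ 0.013 -0.006 -0.019] after turn [ 0.013 -0.006 -0.019]
```

>>> play_rows(moves=[[[0, 0, 0, 0, 0, 0, 45], [0, 0, 0, 0, 0, 0, 45], [0, 0, 0, 0, 0, 0, 45], [0, 0, 0, 0, 0, -0.2, 45], [0, 0, 0, 0, 0, -0.3, 45]]])

```text
time: 12.62
tool_pos: [0.5519, -0.0078, 0.1686]
tcp_rot: [-1.906, -2.49, 0.007]
wrist_force: [0.6, 0.6, -0.0]
width: 0.528
grip_force: 0.0
```

>>> play_rows(moves=[[[0, 0, 0, 0, 0, -0.3, 45], [0, 0, 0, 0, 0, -0.3, 45], [0, 0, 0, 0.2, -0.05, -0.3, 45], [0, 0, 0, 0.36, -0.1, 0, 45], [0, 0, 0, 0.36, -0.1, 0, 45]]])

```text
time: 13.03
tool_pos: [0.5085, 0.0747, 0.2652]
tcp_rot: [1.91, 2.488, 0.007]
wrist_force: [0.7, 0.8, -0.6]
width: 0.526
grip_force: 0.0
```

>>> play_rows(moves=[[[0, 0, 0, 0.36, -0.1, 0, 45], [0, 0, 0, 0.36, -0.1, 0, 45], [0, 0, 0, 0.36, -0.1, 0, 45], [0, 0, 0, 0.36, -0.1, 0, 45], [0, 0, 0, 0.36, -0.1, 0, 45]]])

```text
time: 13.45
tool_pos: [0.4103, 0.2363, 0.2621]
tcp_rot: [1.91, 2.494, 0.002]
wrist_force: [0.4, -0.1, 0.1]
width: 0.529
grip_force: 0.0
```

Run:
```python
from h import *
np.set_printoptions(precision=4,suppress=True)
go(.40,.27,.26)
s=cam('scene');t=cam('top');w=cam('wrist')
np.savez('s2.npz',**s);np.savez('w2.npz',**w);np.savez('t2.npz',**t)
A=cv2.resize(s['image'][190:300,120:340],None,fx=3.6,fy=3.6,interpolation=cv2.INTER_CUBIC)[:300]
B=np.full((300,800,3),0,np.uint8);B[:,:480]=cv2.resize(w['image'],(480,300));
C=cv2.resize(t['image'][140:230,290:400],(320,262));B[:262,480:]=C
A=cv2.resize(A,(800,300));save('m2.png',np.r_[A,B])
```

```text
t 13.45 tcp [0.4103 0.2363 0.2621] yaw 105.12 tilt 0.07 w 45.2 grip 0.0 F [ 0.4 -0.1  0.1] q [ 0.47 -0.14  1.98  0.    1.31  0.21]
 shift now [ 0.352 -0.012  0.021] after turn [ 0.352 -0.012  0.021]
```

View pics/m2.png

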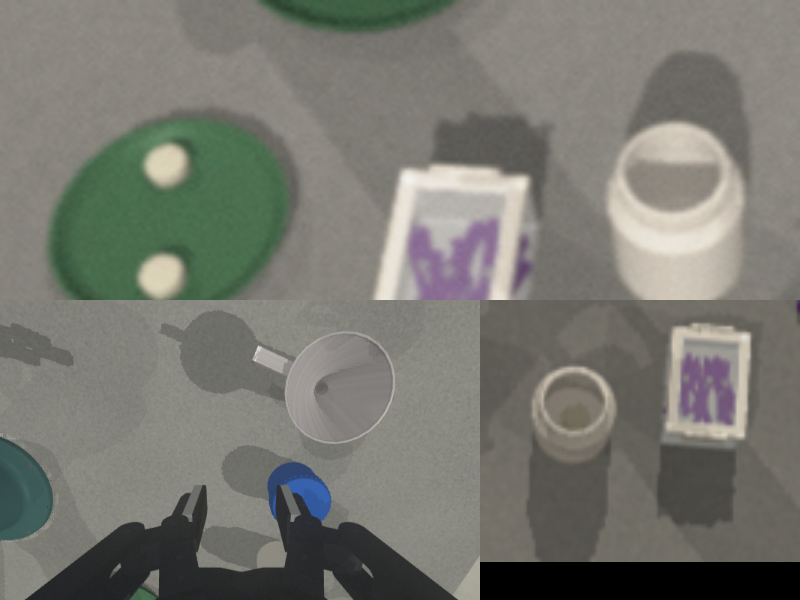

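The picture shows two tablets left in the dish, at (166,165) and (161,275). Tablets are on the jar floor at inset (573,412). In the wrist panel the funnel rim is centred near (340,388) and the handle bar runs from (256,355) to (290,365).

Run:
```python
from h import *
from scipy.optimize import least_squares
np.set_printoptions(precision=4,suppress=True)
for n in('w2','s2'):
    c=dict(np.load(n+'.npz'));P=cloud(c)
    m=(np.abs(P[...,0]-.48)<.16)&(np.abs(P[...,1]-.33)<.12)&(P[...,2]>.1)&(P[...,2]<.15)
    q=P[m];print(n,len(q),'zmax',np.percentile(q[:,2],[50,90,98]))
    r=q[q[:,2]>.126]
    f=least_squares(lambda p:np.hypot(r[:,0]-p[0],r[:,1]-p[1])-p[2],[.49,.335,.06],loss='soft_l1',f_scale=.002)
    print('rim',f.x,np.abs(f.fun).mean(),len(r))
    ce=f.x[:2]; d=np.hypot(q[:,0]-ce[0],q[:,1]-ce[1]); h=q[d>.069]
    hm=h[:,:2].mean(0);v=hm-ce
    print('handle n',len(h),hm,h[:,2].mean(),'angle',np.degrees(np.arctan2(v[1],v[0])),'max d',d.max(),'grip',ce+.088*v/np.hypot(*v))
t=dict(np.load('t2.npz'));P=cloud(t)
m=(np.hypot(P[...,0]-.5545,P[...,1]+.0075)<.028);q=P[m];print('jar floor z',np.sort(q[:,2])[::12])
for n in ('t2','s2'):
    c=dict(np.load(n+'.npz'));P=cloud(c)
    m=(P[...,2]>.103)&(P[...,2]<.118)&(np.hypot(P[...,0]-.5545,P[...,1]+.0075)<.05);r=P[m]
    print('jar',least_squares(lambda p:np.hypot(r[:,0]-p[0],r[:,1]-p[1])-.032,[.55,0],loss='soft_l1',f_scale=.002).x)
```

```text
w2 13948 zmax [0.1205 0.1295 0.1312]
rim [0.4962 0.3265 0.0579] 0.0012364038020343995 3191
handle n 841 [0.4117 0.3379] 0.12304428269448366 angle 172.30261274176536 max d 0.1013996600099648 grip [0.409  0.3383]
s2 1484 zmax [0.1201 0.1307 0.1331]
rim [0.4972 0.3262 0.0581] 0.0027070281413867025 413
handle n 88 [0.4109 0.337 ] 0.1232744417446655 angle 172.87012531312686 max d 0.10413955166580673 grip [0.4099 0.3372]
jar floor z [-0.0011  0.004   0.0055  0.0062  0.0078  0.0097  0.0228  0.0261  0.0288
  0.03    0.0313  0.0323]
jar [ 0.5546 -0.007 ]
jar [ 0.5545 -0.0078]
```

>>> play_rows(moves=[[[0, 0, -0.214, 0, 0, 0, 45], [0, 0, -0.214, 0, 0, 0, 45], [0, 0, -0.214, 0, 0, 0, 45], [0, 0, -0.214, 0, 0, 0, 45], [0, 0, -0.214, 0, 0, 0, 45]]])

```text
time: 14.02
tool_pos: [0.4123, 0.2339, 0.2617]
tcp_rot: [1.176, 2.912, -0.0]
wrist_force: [-0.1, 0.0, -0.8]
width: 0.523
grip_force: 0.0
```

>>> play_rows(moves=[[[0, 0, -0.214, 0, 0, 0, 45], [0, 0, -0.214, 0, 0, 0, 45], [0, 0, -0.214, 0, 0, 0, 45], [0, 0, -0.214, 0, 0, 0, 45], [0, 0, -0.214, 0, 0, 0, 45]]])

```text
time: 14.43
tool_pos: [0.4123, 0.2338, 0.2618]
tcp_rot: [0.365, 3.12, -0.001]
wrist_force: [-0.6, -0.1, 0.1]
width: 0.525
grip_force: 0.0
```

>>> play_rows(moves=[[[0, 0, -0.214, 0, 0, 0, 45], [0, 0, 0, 0.04, 0.25, 0, 45], [0, 0, 0, 0.05, 0.35, 0, 45], [0, 0, 0, 0.05, 0.3, 0, 45], [0, 0, 0, 0, 0.1, 0.2, 45]]])

```text
time: 14.85
tool_pos: [0.4137, 0.3399, 0.2461]
tcp_rot: [0.203, 3.128, 0.011]
wrist_force: [0.1, 0.6, 0.9]
width: 0.522
grip_force: 0.0
```

>>> play_rows(moves=[[[0, 0, 0, 0, 0, 0.3, 45], [0, 0, 0, 0, 0, 0.3, 45], [0, 0, 0, 0, 0, 0.1, 45], [0, 0, 0, 0, 0, 0, 45], [0, 0, 0, 0, 0, 0, 45]]])

```text
time: 15.27
tool_pos: [0.4111, 0.3352, 0.1718]
tcp_rot: [-0.206, -3.134, 0.001]
wrist_force: [0.1, -0.7, 1.2]
width: 0.527
grip_force: 0.0
```

>>> play_rows(moves=[[[0, 0, 0, 0, 0, 0, 45], [0, 0, 0, 0, 0, 0, 45], [0, 0, 0, 0, 0, 0, 45], [0, 0, 0, 0, 0, 0, 45]]])

```text
time: 15.6
tool_pos: [0.4114, 0.3364, 0.1732]
tcp_rot: [0.204, 3.133, 0.003]
wrist_force: [0.6, -0.2, -0.1]
width: 0.527
grip_force: 0.0
```

Run:
```python
from h import *
from scipy.optimize import least_squares
np.set_printoptions(precision=4,suppress=True)
go(.4088,.3379,.093,172.5)
c=cam('wrist');np.savez('w3.npz',**c);P=cloud(c);save('w3.png',c['image'])
m=(np.abs(P[...,0]-.45)<.09)&(np.abs(P[...,1]-.33)<.09)&(P[...,2]>.115)&(P[...,2]<.128)&(np.hypot(P[...,0]-.4967,P[...,1]-.3264)>.070)
q=P[m];print(len(q),q.mean(0)); 
if len(q)>5: print(cv2.minAreaRect(q[:,:2].astype(np.float32)))
```

```text
t 15.6 tcp [0.4114 0.3364 0.1732] yaw 172.56 tilt 0.15 w 45.0 grip 0.0 F [ 0.6 -0.2 -0.1] q [ 0.64  0.04  1.98 -0.    1.13 -0.8 ]
 turn [0.004 0.004 0.002]
 shift now [0.029 0.01  0.802] after turn [0.028 0.011 0.802]
1241 [0.4105 0.3384 0.1229]
((0.4116113483905792, 0.33822789788246155), (0.015812452882528305, 0.032489627599716187), 82.65386199951172)
```

View pics/w3.png

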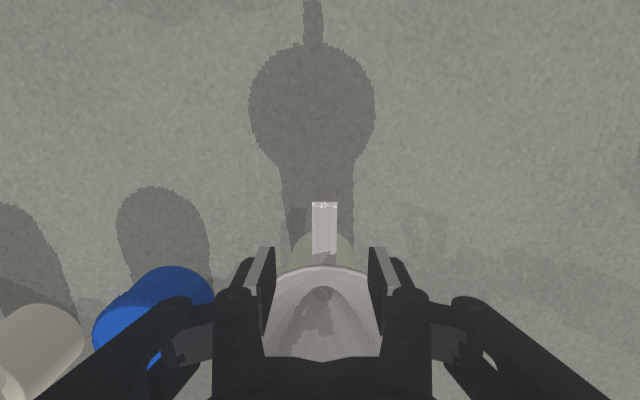

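The handle bar at (324,230) lies midway between the fingers, and its measured angle of 172.7° matches the tool yaw. I descend onto it.

>>> play_rows(moves=[[[0, 0, 0, 0.02, 0.02, 0.2, 45], [0, 0, 0, 0, 0, 0.2, 45], [0, 0, 0, 0, 0, 0.15, 45], [0, 0, 0, 0, 0, 0.1, 45], [0, 0, 0, 0, 0, 0.1, 45]]])

```text
time: 16.07
tool_pos: [0.4088, 0.3382, 0.0961]
tcp_rot: [-0.204, -3.135, 0.0]
wrist_force: [-0.3, 0.5, -0.4]
width: 0.527
grip_force: 0.0
```

>>> play_rows(moves=[[[0, 0, 0, 0, 0, 0.05, 45], [0, 0, 0, 0, 0, 0, 45], [0, 0, 0, 0, 0, 0, 45], [0, 0, 0, 0, 0, 0, 45], [0, 0, 0, 0, 0, 0, 45]]])

```text
time: 16.48
tool_pos: [0.4096, 0.3387, 0.0927]
tcp_rot: [0.204, 3.134, 0.002]
wrist_force: [-0.1, -0.8, -0.4]
width: 0.527
grip_force: 0.0
```

```bash
python3 -c "
from h import *
go(.4090,.3382,.093,172.6)"
```

```text
t 16.48 tcp [0.4096 0.3387 0.0927] yaw 172.56 tilt 0.11 w 45.0 grip 0.0 F [-0.1 -0.8 -0.4] q [ 0.64  0.12  2.04 -0.    0.97 -0.8 ]
 turn [ 0.003  0.003 -0.001]
 shift now [ 0.005 -0.006 -0.003] after turn [ 0.005 -0.006 -0.003]
```

Good position. I close and then lift slowly.

>>> play_rows(moves=[[[0, 0, 0, 0, 0, 0, 5], [0, 0, 0, 0, 0, 0, 5], [0, 0, 0, 0, 0, 0, 5], [0, 0, 0, 0, 0, 0, 5], [0, 0, 0, 0, 0, 0, 5]]], newtons=100)

```text
time: 16.9
tool_pos: [0.4092, 0.3383, 0.092]
tcp_rot: [0.203, 3.134, 0.001]
wrist_force: [0.9, -0.3, 1.2]
width: 0.163
grip_force: 97.4
```

>>> play_rows(moves=[[[0, 0, 0, 0, 0, 0, 5], [0, 0, 0, 0, 0, 0, 5], [0, 0, 0, 0, 0, 0, 5], [0, 0, 0, 0, 0, -0.03, 5], [0, 0, 0, 0, 0, -0.05, 5]]])

```text
time: 17.32
tool_pos: [0.4076, 0.3375, 0.0986]
tcp_rot: [-0.204, -3.132, 0.003]
wrist_force: [0.1, 0.8, -1.8]
width: 0.165
grip_force: 97.5
```

>>> play_rows(moves=[[[0, 0, 0, 0, 0, -0.06, 5], [0, 0, 0, 0, 0, -0.06, 5], [0, 0, 0, 0, 0, 0, 5], [0, 0, 0, 0, 0, 0, 5]]])

```text
time: 17.65
tool_pos: [0.4091, 0.3385, 0.1123]
tcp_rot: [0.204, 3.134, 0.001]
wrist_force: [-0.4, 0.5, -1.6]
width: 0.164
grip_force: 97.5
```

```bash
cat > fun.py <<'E'
from h import *
from scipy.optimize import least_squares
np.set_printoptions(precision=4,suppress=True)
def fun(name,cx,cy):
    """fit the funnel's rim plane and cone axis from depth: rim circle r 0.06 in 3D"""
    c=cam(name);np.savez('f_%s.npz'%name,**c);P=cloud(c)
    zt=bot.read_state()['tool_pos'][2]
    m=(np.hypot(P[...,0]-cx,P[...,1]-cy)<.075)&(P[...,2]>zt-.035)&(P[...,2]<zt+.09)&(c['depth']>0)
    q=P[m].reshape(-1,3)
    # cone+rim: radius grows linearly with height over z 62..112mm of funnel; keep inner wall; fit axis
    def res(p):
        a=np.array([p[3],p[4],1]);a/=np.linalg.norm(a)
        d=q-np.array([p[0],p[1],p[2]]);h=d@a;r=np.linalg.norm(d-h[:,None]*a,axis=1)
        return (r-p[5]-p[6]*h)/np.hypot(1,p[6])
    b=least_squares(res,[cx,cy,zt,0,0,.03,1.],loss='soft_l1',f_scale=.0015)
    p=b.x;print(name,'n',len(q),'axis pt',p[:3],'tilt deg',np.degrees(p[3:5]),'cone',p[5:],'med res',np.median(np.abs(b.fun)),'zmax',np.percentile(q[:,2],99))
    return c,q,p
E
python3 - <<'E'
from fun import *
go(.41,.338,.2,172.6)
for n in('scene','wrist'): fun(n,.4967,.3264)
E
```

```text
t 17.65 tcp [0.4091 0.3385 0.1123] yaw 172.57 tilt 0.07 w 14.0 grip 97.5 F [-0.4  0.5 -1.6] q [ 0.64  0.1   2.03  0.    1.01 -0.8 ]
 turn [ 0.002  0.002 -0.001]
 shift now [-0.01  -0.003 -0.877] after turn [-0.009 -0.004 -0.877]
scene n 2280 axis pt [ 0.6845  0.1959 -0.9574] tilt deg [-9.4669  6.6189] cone [-0.6001  0.5805] med res 0.001721847429720068 zmax 0.19384557292174007
wrist n 1311 axis pt [ 4.1336 -0.1986 -4.1087] tilt deg [48.5685 -5.6844] cone [1.1526 5.5275] med res 0.003146608692299672 zmax 0.14409603733589058
```

>>> play_rows(moves=[[[0, 0, 0, 0, 0, -0.1, 5], [0, 0, 0, 0, 0, -0.15, 5], [0, 0, 0, 0, 0, -0.15, 5], [0, 0, 0, 0, 0, -0.15, 5], [0, 0, 0, 0, 0, -0.15, 5]]])

```text
time: 18.17
tool_pos: [0.4087, 0.3381, 0.1827]
tcp_rot: [-0.204, -3.135, 0.0]
wrist_force: [0.8, 0.0, -2.1]
width: 0.166
grip_force: 97.5
```

>>> play_rows(moves=[[[0, 0, 0, 0, 0, -0.15, 5], [0, 0, 0, 0, 0, -0.1, 5], [0, 0, 0, 0, 0, -0.08, 5], [0, 0, 0, 0, 0, 0, 5], [0, 0, 0, 0, 0, 0, 5]]])

```text
time: 18.58
tool_pos: [0.4089, 0.3382, 0.2148]
tcp_rot: [0.204, 3.135, 0.0]
wrist_force: [-0.3, -1.0, -3.1]
width: 0.163
grip_force: 97.5
```

```bash
cat > fun.py <<'E'
from h import *
from scipy.optimize import least_squares
np.set_printoptions(precision=4,suppress=True)
def rim(name,cx,cy,cz):
    """fit rim circle (r .061) in 3D from the cloud's topmost points by azimuth"""
    c=cam(name);np.savez('f_%s.npz'%name,**c);P=cloud(c)
    d=np.hypot(P[...,0]-cx,P[...,1]-cy)
    q=P[(d<.07)&(d>.045)&(np.abs(P[...,2]-cz)<.03)&(c['depth']>0)]
    for it in range(3):
        az=np.arctan2(q[:,1]-cy,q[:,0]-cx);b=((az+np.pi)/(2*np.pi)*48).astype(int)
        rr=np.hypot(q[:,0]-cx,q[:,1]-cy)
        top=np.array([np.median(q[b==k][np.argsort(-rr[b==k])[:4]],0) for k in range(48) if (b==k).sum()>6])
        f=least_squares(lambda p:np.hypot(top[:,0]-p[0],top[:,1]-p[1])-p[2],[cx,cy,.06],loss='soft_l1',f_scale=.001)
        cx,cy=f.x[:2]
    pl=least_squares(lambda p:p[0]+p[1]*(top[:,0]-cx)+p[2]*(top[:,1]-cy)-top[:,2],[cz,0,0],loss='soft_l1',f_scale=.0015)
    n=np.array([-pl.x[1],-pl.x[2],1]);
    ctr=np.array([cx,cy,pl.x[0]]);n/=np.linalg.norm(n)
    print(name,'bins',len(top),'rim',ctr,'r',f.x[2],'tilt x,y deg',np.degrees(n[:2]),'fit',np.median(np.abs(f.fun)),np.median(np.abs(pl.fun)),'tip',ctr-.112*n)
    return c
E
python3 - <<'E'
from fun import *
go(.467,.004,.215,172.6)
for n in('scene','wrist'): c=rim(n,.4967,.3264,.254)
s=dict(np.load('f_scene.npz'));save('f1.png',np.r_[cv2.resize(s['image'][100:250,340:540],(800,300))[:, :],cv2.resize(c['image'],(800,300))])
E
```

```text
t 18.58 tcp [0.4089 0.3382 0.2148] yaw 172.56 tilt 0.02 w 13.9 grip 97.5 F [-0.3 -1.  -3.1] q [ 0.64  0.    1.93 -0.    1.21 -0.8 ]
 turn [ 0.001  0.001 -0.001]
 shift now [-1.009 -3.239 -0.003] after turn [-1.007 -3.24  -0.002]
scene bins 48 rim [0.497  0.3267 0.253 ] r 0.05949865471785749 tilt x,y deg [-0.7857  0.3874] fit 0.0003659480744363647 0.0005534114532667611 tip [0.4985 0.3259 0.141 ]
wrist bins 46 rim [0.4329 0.3348 0.2448] r 0.0071242671154724 tilt x,y deg [-0.0597  0.1559] fit 0.0011433800631679278 0.00013856998888166216 tip [0.433  0.3345 0.1328]
```

View pics/f1.png

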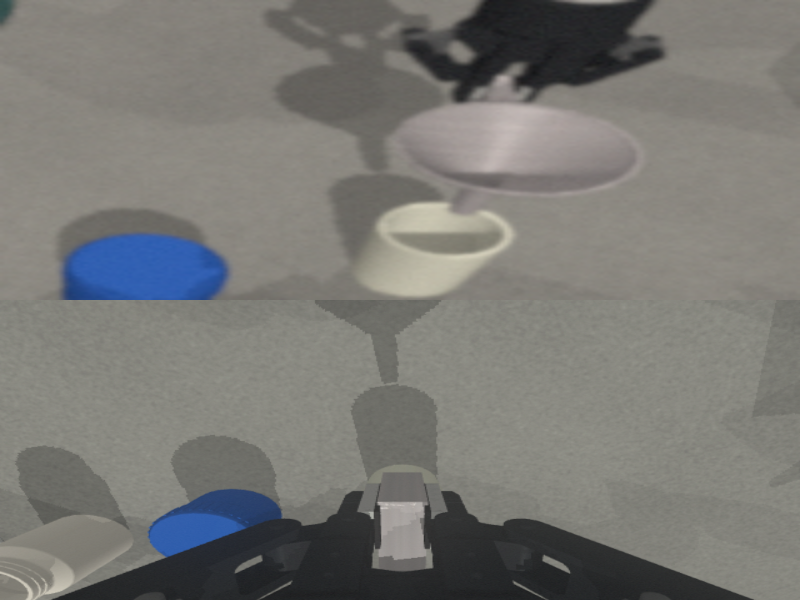

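The funnel is clear of the tumbler and upright: rim centre at (520,148) in the top panel, tilt under 1°. The tumbler at (445,250) still stands. I carry the funnel to the jar.

>>> play_rows(moves=[[[0, 0, 0, -0.03, -0.1, 0, 5], [0, 0, 0, -0.06, -0.2, 0, 5], [0, 0, 0, -0.08, -0.25, 0, 5], [0, 0, 0, -0.08, -0.25, 0, 5], [0, 0, 0, -0.08, -0.25, 0, 5]]])

```text
time: 19.1
tool_pos: [0.4274, 0.2279, 0.2136]
tcp_rot: [-0.202, -3.133, 0.002]
wrist_force: [-0.3, -0.6, -1.5]
width: 0.162
grip_force: 97.6
```

>>> play_rows(moves=[[[0, 0, 0, -0.08, -0.25, 0, 5], [0, 0, 0, -0.08, -0.25, 0, 5], [0, 0, 0, -0.08, -0.25, 0, 5], [0, 0, 0, -0.08, -0.25, 0, 5], [0, 0, 0, -0.08, -0.25, 0, 5]]])

```text
time: 19.52
tool_pos: [0.4507, 0.0986, 0.2138]
tcp_rot: [-0.204, -3.133, 0.001]
wrist_force: [-0.3, -0.3, -1.8]
width: 0.162
grip_force: 97.6
```

>>> play_rows(moves=[[[0, 0, 0, -0.08, -0.25, 0, 5], [0, 0, 0, -0.08, -0.25, 0, 5], [0, 0, 0, -0.08, -0.24, 0, 5], [0, 0, 0, -0.08, -0.15, 0, 5], [0, 0, 0, -0.03, -0.05, 0, 5]]])

```text
time: 19.93
tool_pos: [0.4736, 0.0001, 0.2138]
tcp_rot: [-0.208, -3.133, 0.002]
wrist_force: [-0.2, -0.0, -1.9]
width: 0.166
grip_force: 97.7
```

>>> play_rows(moves=[[[0, 0, 0, 0, 0, 0, 5], [0, 0, 0, 0, 0, 0, 5], [0, 0, 0, 0, 0, 0, 5], [0, 0, 0, 0, 0, 0, 5], [0, 0, 0, 0, 0, 0, 5]]])

```text
time: 20.35
tool_pos: [0.4737, 0.0038, 0.2146]
tcp_rot: [-0.201, -3.135, -0.0]
wrist_force: [0.3, 0.7, -1.3]
width: 0.164
grip_force: 97.7
```

Run:
```python
from fun import *
go(.4657,.0044,.2,172.6)
rim('scene',.5545,-.0075,.254)
```

```text
t 20.35 tcp [0.4737 0.0038 0.2146] yaw 172.65 tilt 0.02 w 14.0 grip 97.7 F [ 0.3  0.7 -1.3] q [-0.04 -0.11  2.04  0.    1.22 -1.49]
 turn [ 0.    -0.001  0.002]
 shift now [ 0.08  -0.004  0.146] after turn [ 0.08  -0.005  0.146]
scene bins 48 rim [ 0.5615 -0.0075  0.2531] r 0.05960720170438276 tilt x,y deg [-0.4348 -0.0313] fit 0.00045024829510654715 0.00047314245789642495 tip [ 0.5623 -0.0074  0.1411]
```

>>> play_rows(moves=[[[0, 0, 0, 0.04, 0, 0, 5], [0, 0, 0, 0.035, -0.01, 0, 5], [0, 0, 0, 0, 0, 0.05, 5], [0, 0, 0, 0, 0, 0.05, 5], [0, 0, 0, 0, 0, 0.05, 5]]])

```text
time: 20.82
tool_pos: [0.4663, 0.003, 0.1991]
tcp_rot: [0.204, 3.135, 0.0]
wrist_force: [-0.0, 0.2, -3.2]
width: 0.165
grip_force: 97.7
```

>>> play_rows(moves=[[[0, 0, 0, 0, 0, 0, 5], [0, 0, 0, 0, 0, 0, 5], [0, 0, 0, 0, 0, 0, 5], [0, 0, 0, 0, 0, 0, 5], [0, 0, 0, 0, 0, 0, 5]]])

```text
time: 21.23
tool_pos: [0.4667, 0.0029, 0.1999]
tcp_rot: [0.204, 3.135, 0.0]
wrist_force: [-0.0, -0.4, -1.9]
width: 0.165
grip_force: 97.7
```

>>> play_rows(moves=[[[0, 0, 0, 0, 0, 0, 5], [0, 0, 0, 0, 0, 0, 5], [0, 0, 0, 0, 0, 0, 5], [0, 0, 0, 0, 0, 0, 5], [0, 0, 0, 0, 0, 0, 5]]])

```text
time: 21.65
tool_pos: [0.4665, 0.0029, 0.1997]
tcp_rot: [0.204, 3.135, -0.0]
wrist_force: [0.4, 1.2, -1.5]
width: 0.162
grip_force: 97.7
```

Run:
```python
from fun import *
go(.4657,.0044,.2,172.6)
c=rim('scene',.5545,-.0075,.239)
rim('top',.5545,-.0075,.239)
save('fin.png',c['image'][120:290,120:420],2.6)
```

```text
t 21.65 tcp [0.4665 0.0029 0.1997] yaw 172.56 tilt 0.0 w 13.8 grip 97.7 F [ 0.4  1.2 -1.5] q [-0.05 -0.12  2.07 -0.    1.19 -1.49]
 turn [-0.     0.    -0.001]
 shift now [ 0.009  0.014 -0.003] after turn [ 0.009  0.014 -0.003]
scene bins 48 rim [ 0.5544 -0.0086  0.238 ] r 0.05951540027054229 tilt x,y deg [-1.0518  0.0083] fit 0.0004014148670378713 0.0004295585404978097 tip [ 0.5564 -0.0086  0.126 ]
top bins 1 rim [ 0.555  -0.0076  0.2385] r 0.06007629779419185 tilt x,y deg [ 0.0017 -0.0003] fit 4.8336287888917084e-09 2.78110631746209e-09 tip [ 0.555  -0.0076  0.1265]
```

View pics/fin.png

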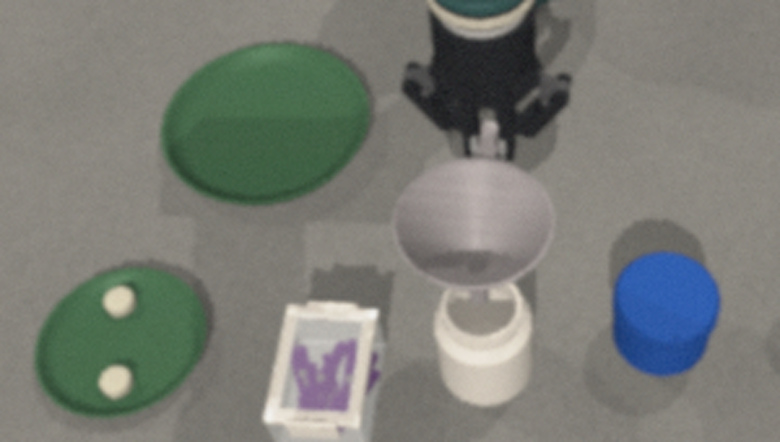

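The funnel is upright with its spout at (483,292) over the jar mouth. The tip is about 2 mm off centre and 16 mm above the rim. The dish still holds two tablets, at (118,301) and (115,381), and the tub and peg box have not moved. I hand the job in.

```bash
python3 -c "
from workcell import bot
print(bot.finish_job())"
```

```text
the job is handed in; nothing more can be done
None
```

I handed the job in with two tablets dropped into the jar, two left in the dish, and the funnel held upright, its tip about 16 mm above the jar's rim and 2 mm off centre by camera; no verdict came back.

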